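# Clamp a board in the gluing jig

## Task

Clamp the pale board in the gluing jig on the bench: push it along its channel fully home against the end stop, then swing the red turn-button square across behind it so that it cannot slip back. Then wind the crank clockwise until the round pressure pad just touches the board, give it one quarter turn more (clearly no more than that, or the board is bruised), and let go, leaving the glue bottle and the cotton reel where they stand.

Things in the scene. Friction and masses are not known exactly. Their poses are not given: they have to be found in the camera images.
- tray: Jig's brown wooden base, 340 x 130 x 12 mm, fixed. Origin on the bench top under the channel's middle; x along the channel to the end stop, y across it to the clamp's column, z up. Channel 54 mm wide (y -27 to 27) between rails (tops z = 28) from x = -30 to 140; stop face x = 130 mm. Board home: its rear end at x = -50. Column at x 55 to 85, y 45 to 65 mm; clamp's arm and nut up to z = 113.
- board_end (a point): Centre of the rear (pushed) end face of the loose pale wooden board, half-way up. Board 180 long x 50 wide x 20 mm thick, 0.16 kg, lying on the jig's base (end centre 22 mm, top face 32 mm above the bench), its front between the rails; starts drawn out of the channel by 60 to 95 mm. x axis: along the board towards its front; z up.
- button (a joint): Angle (rad) of the red turn-button, a 14 mm wide bar on an upright pivot at x = -60, y = 46 mm of the jig, z 14 to 30 mm: 0 = open, pointing to the jig's -x beside the board; 1.57 = square across behind the board that is home (3 mm clear of it; stop at 1.6); starts -0.4 to 0, swung further out. Grows anticlockwise from above. Light friction (1 N at the pin), stays where left.
- button_pin (a point): Middle of the upright steel pin (12 mm diameter, 30 mm long, from 28 to 58 mm above the bench) on the free end of the turn-button, 48 mm from its pivot; push it sideways.
- crank (a joint): Angle of the clamp's crank in rad, growing clockwise seen from above; 24 mm of pad descent a turn (3.82 mm a rad). Starts between 2.0 and 3.6 (about 0.8 to 4.0 rad short of touching); its stop at 0 is fully raised. Friction needs about 2 N at the handle, and it stays where it is left. A quarter turn is 1.57.
- crank_pin (a point): Point in the crank's upright orange handle pin, 16 mm diameter, 45 mm from the axis; the pin reaches 16 mm above and 18 mm below it, down to the top of the black crank arm (14 mm wide). The crank sinks as it is wound. Push the pin round sideways; nothing stands above it or, over the arm's top, elsewhere round its circle.
- crank_axis (a point): Point on the crank's vertical axis at the height of crank_pin; above x = +70, y = 0 mm of the jig. The hub round the axis is 26 mm in diameter and its top lies 14 mm below this point.
- pad_face (a point): Centre of the lower face of the round pressure pad (34 mm diameter, black rubber under steel, below the spindle). It touches the board when its height equals that of the board's top face (32 mm above the jig's origin). The clamp's height differs by up to 3 mm either way from start to start.
- pad (a joint): How far the sprung pad has been pushed up into the spindle, in m: 0 while it hangs free, growing 3.82 mm for each rad the crank is wound after the pad touches (6 mm at a quarter turn). Spring 1.5 N per mm; travel 14 mm.
- glue_mid (a point): Middle of the wood-glue bottle (62 mm diameter, 171 mm tall), 60 mm above its foot; a loose bystander to the left of the jig.
- reel_mid (a point): Centre of the cotton reel (35 mm diameter, 42 mm tall); a loose bystander to the left of the jig.
There are look-alikes about, which are no part of the job. Leave any green look-alike of the part that bears crank alone.

How it is judged:
By the outcome, as a careful person would: the job done as asked, in the order asked, and still so for the second after the job is handed in, with the robot touching nothing.
It also fails if it takes over 72 s, if anything falls off the work surface, if the arm or the gripper's body presses on something with over 40 N, if the wrist force passes 120 N, or if a joint passes its speed limit or range.

## Robot

A 7-joint arm with a two-finger parallel gripper is mounted at the origin on a cart in front of the work surface, level with it; the furniture and walls round the work are solid. World frame = base frame: x ahead of the robot, y to its left, z up, the work surface at z = 0. Lengths are in mm, angles in rad, forces in N, time in s.
With the tool pointing down it reaches from about 425 to 1025 mm from the base axis. Payload 9.4 kg.
Tool frame: the origin (TCP) lies at the very end of the fingers, on their centre line; the grasp point (between the pads) lies ctrl.pinch_z behind it (ctrl.pinch_z is the distance from the TCP to the grasp point, in mm); z points along the fingers, y is the line along which they close (so a half turn about z gives the same grasp; the last joint's range is limited). The gripper opens to 93 mm and grips with 3 to 60 N. Pads are 15 mm wide; open, the fingers measure 128 mm over their backs; the gripper's body (75 mm by 188 mm) begins 65 mm behind the grasp point.
Start: joints at [1.078, 0.599, -0.003, 1.599, 0.002, 0.943, -0.08], TCP at [292.834, -663.229, 218.618] pointing down, gripper open.
Joint ranges: [-2.57, 2.57], [-0.35, 1.97], [-1.29, 1.29], [0.11, 2.56], [-1.05, 4.19], [0.11, 1.86], [-2.63, 2.63]. Speed limits (rad/s): [2.22, 2.22, 3.01, 3.01, 3.14, 3.14, 3.14].

## Interface

Orientations are given as a unit quaternion [w, x, y, z].
In Python, from workcell import ctrl gives the robot as it stands. The module is installed in compiled form; this text tells all that it offers.
- The arm moves only by the tool arm_command, never from a script. Its argument "commands" is a list that holds one entry, the list of rows, each a list of 5 numbers: the shift along the tool's x, y, z scaled (see below), then the turn about the tool's z scaled (see below), then the closure in counts, from 0 (fully open) to 255 (shut). In form: [[[x, y, z, yaw, jaw], ...]]. A call has 1 to 5 rows; each row is the pose to reach, as a shift and turn from the pose commanded when the call began, along the tool's axes at that moment; what a row does not reach only later rows make up. The controller multiplies each number of a shift by 800 mm and each number of a turn by pi/4 rad. A row lasts 1/8 s, in which the tool goes at most 62.5 mm and 10.7 degrees, less where a joint would pass 70% of its speed; a pose out of reach is approached as far as the arm can. A call with a number of a shift or a turn outside -1 to 1 is refused whole. A call with a gripper value outside its range is refused whole. The fingers move at their own pace and stop on an object; "force" is the grip in N (left out, the last holds). Time passes only in rows, so rows that repeat a pose let the fingers close. It gives the time, the measured TCP pose, the force, the opening and the grip force at its end, in the units of the state.
- ctrl.sense(): the state, without advancing time (a new reading comes with each control period).
- ctrl.capture(name): name is "side" or "top" or "wrist"; returns the picture (400x640x3 uint8, red, green, blue); there is no depth.
- ctrl.camera_info(name): a dict with "fx", "fy", "cx", "cy" (pixels), "xyz" and "orientation" of the camera in the world. Camera axes: x right, y down, z forward; pixel columns grow to the right and rows downward; lengths in mm; the calibration is good to about 2 mm. The wrist camera is an equidistant fisheye: a pixel r from the principal point sees the ray r / f radians off the axis. A picture is of the moment at which its call begins: read the wrist's pose just before it. camera_info takes no time and is no camera call; for the wrist camera it gives the pose at the moment of the call.
- ctrl.job_done(): hands the job in; it is judged then, once.
The state is a dict: "t": time; "joint_pos": joint angles; "dq": joint speeds; "tau": joint torques, N m; "ee_pos": TCP position; "eef_rot": TCP orientation; "contact_force": force on the tool from outside, world axes, zero at the start; "ft_torque": the same for the moment, N m; "finger_gap": opening from 0.0 (shut) to 1.0 (fully open); "gripper_force": force on a finger pad.
Only numpy, scipy, OpenCV 4.12 (cv2) and the standard library are available. Lean on these libraries where they do the work, as an engineer would, in place of code of your own. Each camera call takes 0.05 s, during which the arm holds its last target. There are 200 camera calls.

## Working session

There is one attempt and no reset: what is moved stays moved. The work goes in short steps, Python scripts to look and compute and a tool call to move; the robot and the scene stay as the last step left them, time stands still between calls to the robot, and variables do not carry over. Pictures are saved under pics/ and viewed, at most 10 in all, crops included, and the job is handed in when it is done.

Besides the shell and the picture viewer there is one more tool, called as a command line: name --argument value ..., lists and objects as JSON in quotes. arm_command: Moves the arm, as the interface text tells. Its arguments: {"type":"object","properties":{"commands":{"type":"array","items":{"type":"array","items":{"type":"array","items":{"type":"number"}}}},"force":{"type":"number"}},"required":["commands"]}

```bash
mkdir -p pics
python3 - <<'E'
from workcell import ctrl
import cv2
print(ctrl.sense(), ctrl.pinch_z)
for n in ("side","top"):
    print(n, ctrl.camera_info(n)); im=ctrl.capture(n); cv2.imwrite(f"pics/{n}0.png",im[:,:,::-1])
a=cv2.imread("pics/side0.png");b=cv2.imread("pics/top0.png")
E
```

```text
{'t': 0.0, 'joint_pos': array([ 1.07831254,  0.6001356 , -0.00253651,  1.60013404,  0.00184119,
        0.94286459, -0.0798018 ]), 'dq': array([-0.00030165, -0.00066613, -0.00046674, -0.00057821, -0.00060138,
       -0.00090926,  0.00045822]), 'tau': array([-4.15728294e-06, -7.65077090e+01,  1.49753194e+00, -2.52357030e+01,
       -5.23564545e-02,  1.70932920e-02,  1.25335864e-04]), 'ee_pos': array([ 292.60747877, -662.8026621 ,  217.75100962]), 'eef_rot': array([-7.30105353e-04,  9.78460127e-01,  2.06434459e-01, -2.45165233e-04]), 'contact_force': array([-0.64355463,  0.35484843, -0.46333315]), 'ft_torque': array([-0.02990151,  0.02918091, -0.01329773]), 'gripper_force': 0.0, 'finger_gap': 1.0020355349878838} 18.8
side {'fx': 387.21092224530554, 'fy': 387.21092224530554, 'cx': 323.0943409785129, 'cy': 195.33565196298113, 'xyz': array([ 508.86919273, 1003.30218586,  696.58588007]), 'orientation': array([-0.00881667,  0.00817893,  0.87937679, -0.47597461])}
top {'fx': 441.93587900678824, 'fy': 441.93587900678824, 'cx': 319.26275283385803, 'cy': 189.2774795467492, 'xyz': array([ 375.71883234,  117.50028709, 1228.21513516]), 'orientation': array([ 0.02608602, -0.70551218,  0.70749542, -0.03197371])}
```

View pics/side0.png

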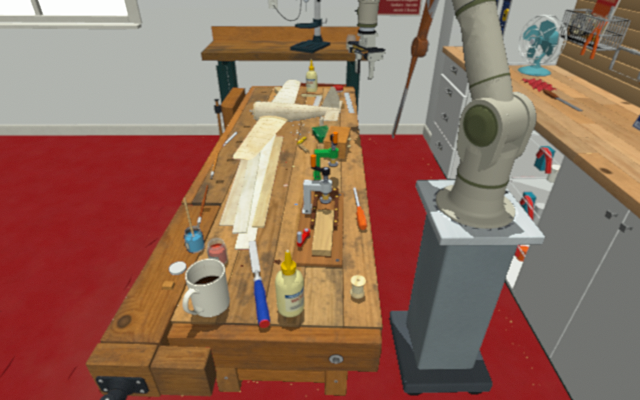

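View pics/top0.png

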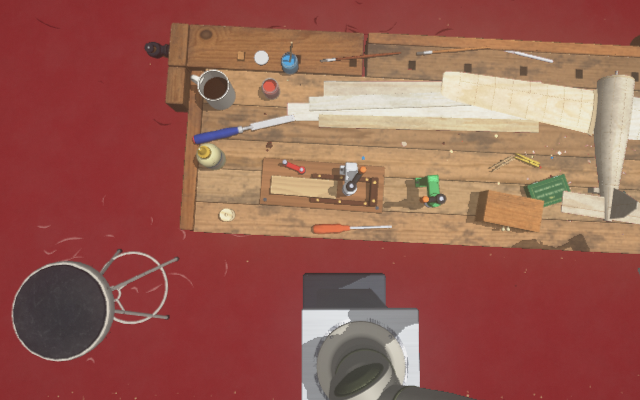

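The top view shows the jig around (322,185), channel pointing right (world −y), the column away from the robot; the red button is at about (292,166), the crank's orange pin at about (361,170). The green decoy clamp is at (432,190), bottle at (208,155), reel at (227,214). I'll zoom in on the jig.

```bash
cat > h.py <<'E'
import numpy as np, cv2
from scipy.spatial.transform import Rotation as R
from workcell import ctrl
def rot(q): return R.from_quat([q[1],q[2],q[3],q[0]])
def ray(ci,px,fish=False):
    p=np.atleast_2d(px).astype(float)
    u=(p-[ci['cx'],ci['cy']])/[ci['fx'],ci['fy']]
    if fish:
        r=np.linalg.norm(u,axis=1,keepdims=True); d=np.hstack([u/np.maximum(r,1e-9)*np.sin(r),np.cos(r)])
    else: d=np.hstack([u,np.ones((len(u),1))])
    return rot(ci['orientation']).apply(d)
def onz(ci,px,z,fish=False):
    d=ray(ci,px,fish); o=np.array(ci['xyz']); return o+d*((z-o[2])/d[:,2])[:,None]
def proj(ci,P,fish=False):
    c=rot(ci['orientation']).inv().apply(np.atleast_2d(P)-ci['xyz'])
    if fish:
        rr=np.linalg.norm(c[:,:2],axis=1,keepdims=True); u=c[:,:2]/np.maximum(rr,1e-9)*np.arctan2(rr,c[:,2:])
    else: u=c[:,:2]/c[:,2:]
    return u*[ci['fx'],ci['fy']]+[ci['cx'],ci['cy']]
E
python3 - <<'E'
from h import *
b=cv2.imread("pics/top0.png")[145:240,195:400]
cv2.imwrite("pics/crop.png",cv2.resize(b,None,fx=3.9,fy=3.9,interpolation=cv2.INTER_CUBIC))
print(ctrl.camera_info("wrist"))
ci=ctrl.camera_info("top")
print(onz(ci,[[322,185],[208,155],[227,214]],12))
E
```

```text
{'fx': 309.70691628693146, 'fy': 309.70691628693146, 'cx': 322.6723873266221, 'cy': 203.4211440766941, 'xyz': array([ 356.09015728, -634.11348085,  384.79403705]), 'orientation': array([ 0.10642655,  0.83122302, -0.54110456, -0.07033873])}
[[487.66562773  99.60442834  12.        ]
 [571.97003374 415.49095581  12.        ]
 [408.37803044 360.60408253  12.        ]]
```

View pics/crop.png

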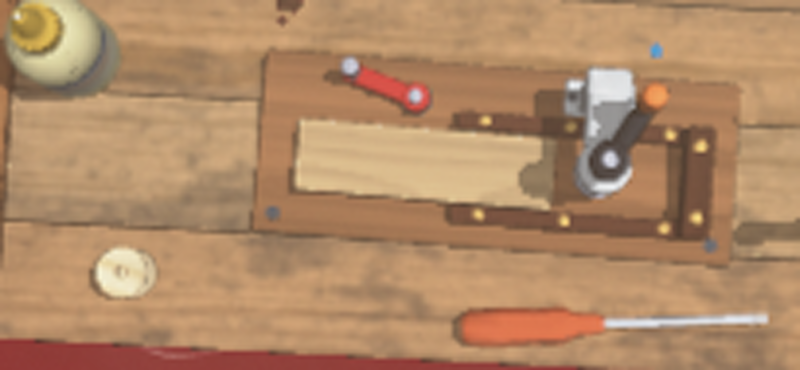

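The crop shows tray corners at about (266,50), (740,85), (728,265), (253,230), board rear end (300,120)-(293,190), button pin (350,66), pivot (415,97), crank hub (607,160), and orange pin (656,95).

```bash
cat >> h.py <<'E'
def jig():
    o,th=np.load('jig.npy')[:2],np.load('jig.npy')[2]
    return o,th
def toj(P):
    o,th=jig(); P=np.atleast_2d(P).astype(float).copy(); c,s=np.cos(th),np.sin(th)
    P[:,:2]=(P[:,:2]-o)@np.array([[c,-s],[s,c]]); return P
def tow(P):
    o,th=jig(); P=np.atleast_2d(P).astype(float).copy(); c,s=np.cos(th),np.sin(th)
    P[:,:2]=P[:,:2]@np.array([[c,s],[-s,c]])+o; return P
E
python3 - <<'E'
from h import *
np.set_printoptions(suppress=True,precision=1)
ci=ctrl.camera_info("top")
def c(p): return (np.array(p)+.5)/3.9-.5+[195,145]
T=onz(ci,c([[266,50],[740,85],[728,265],[253,230]]),12)[:,:2]
print(T,[np.linalg.norm(T[i]-T[i-1]) for i in range(4)])
d=T[1]+T[2]-T[0]-T[3]; th=np.arctan2(d[1],d[0]); print(th)
m=T.mean(0)
# tray centre -> pivot/axis give origin offset
np.save('jig.npy',[*m,th])
print("in tray-centred jig axes")
for n,p,z in [("endA",(300,120),32),("endB",(293,190),32),("bpin",(350,66),58),("piv",(415,97),30),("axis",(607,160),125),("cpin",(656,95),150),("railend",(453,118),28),("stop",(714,128),28)]:
    print(n,onz(ci,c(p),z),toj(onz(ci,c(p),z)))
E
```

```text
[[564.8 263.5]
 [539.  -73.8]
 [411.  -63.3]
 [436.7 271.7]] [np.float64(128.40781568839716), np.float64(338.2877009088913), np.float64(128.42383723238123), np.float64(336.0729862586718)]
-1.6471210598148085
in tray-centred jig axes
endA [[512.4 237.1  32. ]] [[-139.    13.9   32. ]]
endB [[463.4 241.6  32. ]] [[-139.8  -35.2   32. ]]
bpin [[546.5 200.5  58. ]] [[-105.1   50.7   58. ]]
piv [[528.6 156.9  30. ]] [[-60.3  36.2  30. ]]
axis [[475.4  30.4 125. ]] [[ 69.9  -7.1 125. ]]
cpin [[514.3   1.1 150. ]] [[ 96.2  33.8 150. ]]
railend [[514.  130.4  28. ]] [[-32.8  23.7  28. ]]
stop [[506.6 -52.6  28. ]] [[150.2  30.2  28. ]]
```

```bash
cat >> h.py <<'E'
np.set_printoptions(suppress=True,precision=2)
def head():  # heading of tool x in world, deg
    x=rot(ctrl.sense()['eef_rot']).apply([1,0,0]); return np.degrees(np.arctan2(x[1],x[0]))
def plan(pts,heads=None,src=None):
    """world TCP targets -> rows (x,y,z,yaw) in command units"""
    s=ctrl.sense(); h=head(); a=np.radians(h); src=s['ee_pos'] if src is None else np.array(src)
    d=np.atleast_2d(pts)-src
    x=d[:,0]*np.cos(a)+d[:,1]*np.sin(a); y=d[:,0]*np.sin(a)-d[:,1]*np.cos(a)
    out=np.c_[x,y,-d[:,2]]/800
    if heads is not None:
        w=(np.atleast_1d(heads)-h+180)%360-180; out=np.c_[out,np.broadcast_to(-w/45,(len(out),))]
    print('pose',s['t'],s['ee_pos'],'head',h); print(out.round(4).tolist())
E
python3 - <<'E'
from h import *
j=np.load('jig.npy'); np.save('jig.npy',[*tow([[-0.2,-10,0]])[0,:2],j[2]])
print(jig(), tow([[-190,0,0]]))
plan([[450,-450,260],[520,-150,260]])
E
```

```text
(array([477.95, 100.5 ]), np.float64(-1.6471210598148085)) [[492.44 289.94   0.  ]]
pose 0.1 [ 292.65 -662.81  217.85] head 23.826293881820458
[[0.2874, -0.1639, -0.0527], [0.5189, -0.4716, -0.0527]]
```

arm_command --commands '[[[0.287, -0.164, -0.053, -0.5, 200], [0.287, -0.164, -0.053, -0.5, 200], [0.287, -0.164, -0.053, -0.5, 200], [0.287, -0.164, -0.053, -0.8, 200], [0.287, -0.164, -0.053, -0.8, 255]]]'

```text
t: 0.72
ee_pos: [453.1, -446.4, 261.7]
eef_rot: [-0.0, 0.865, 0.503, 0.001]
contact_force: [-0.5, 0.3, -0.6]
finger_gap: 0.506
gripper_force: 0.0
```

Run:
```python
from h import *
plan([[520,-150,260],[510,0,260]],[85.6,85.6])
```

```text
pose 0.725 [ 453.06 -446.36  261.68] head 60.344041256555826
[[0.3633, -0.1106, 0.0021, -0.5612], [0.5201, -0.2142, 0.0021, -0.5612]]
```

arm_command --commands '[[[0.363, -0.111, 0.002, -0.56, 255], [0.363, -0.111, 0.002, -0.56, 255], [0.363, -0.111, 0.002, -0.56, 255], [0.363, -0.111, 0.002, -0.56, 255], [0.363, -0.111, 0.002, -0.56, 255]]]'

```text
t: 1.35
ee_pos: [519.0, -153.4, 259.2]
eef_rot: [-0.0, 0.737, 0.675, -0.0]
contact_force: [-0.0, 0.5, 0.4]
finger_gap: 0.007
gripper_force: 0.0
```

Run:
```python
from h import *
plan([[510,110,260],[492,290,260]],[85.6,85.6])
ci=ctrl.camera_info('wrist'); print(ci['xyz'],rot(ci['orientation']).apply([0,0,1]),rot(ci['orientation']).apply([1,0,0]))
print(ctrl.sense()['joint_pos'])
```

```text
pose 1.35 [ 519.05 -153.41  259.23] head 84.96340416718485
[[0.327, -0.0402, -0.001, -0.0141], [0.5492, -0.0823, -0.001, -0.0141]]
[524.85 -83.23 426.17] [-0.02 -0.25 -0.97] [ 1.   -0.09 -0.  ]
[ 0.46  0.35 -0.37  1.96  0.17  0.86 -0.09]
```

arm_command --commands '[[[0.327, -0.04, 0, -0.014, 255], [0.327, -0.04, 0, -0.014, 255], [0.327, -0.04, 0, -0.014, 255], [0.327, -0.04, 0, -0.014, 255], [0.327, -0.04, 0, -0.014, 255]]]'

```text
t: 1.98
ee_pos: [509.5, 112.3, 259.4]
eef_rot: [-0.0, 0.732, 0.681, 0.0]
contact_force: [-0.4, -0.4, -0.8]
finger_gap: 0.001
gripper_force: 0.0
```

Run:
```python
from h import *
ci=ctrl.camera_info('wrist'); im=ctrl.capture('wrist'); np.save('w1.npy',[0]); 
import pickle; pickle.dump((ci,im),open('w1.pkl','wb')); cv2.imwrite('pics/w1.png',im[:,:,::-1])
plan([[492,270,200],[492,270,100]],[85.6,85.6])
for n,p in [('endA',(-139,25,32)),('endB',(-139,-25,32)),('piv',(-60,46,30)),('axis',(70,0,120)),('bpin',(-105,60.7,58))]: print(n,proj(ci,tow([p]),True))
```

```text
pose 2.025 [509.63 111.91 259.3 ] head 85.86678174012876
[[0.1955, -0.0362, 0.0741, 0.0059], [0.1955, -0.0362, 0.1991, 0.0059]]
endA [[319.41  82.25]]
endB [[279.78  82.8 ]]
piv [[335.59 144.02]]
axis [[295.15 269.11]]
bpin [[349.39 107.95]]
```

View pics/w1.png

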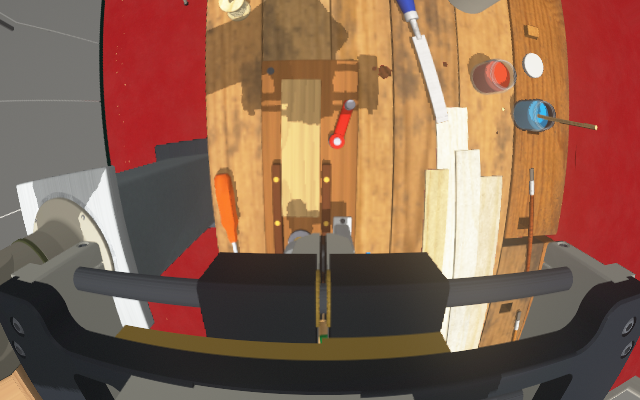

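Wrist view agrees with the jig pose: board end at (281–321, 80), pivot (337,141), button pin (350,103), within ~3 px of prediction. I'll go down behind the board.

Run:
```python
from h import *
P=tow([[-168,0,120],[-168,0,22]])
print(P); plan(P,[85.6,85.6])
```

```text
[[490.76 268.01 120.  ]
 [490.76 268.01  22.  ]]
pose 2.025 [509.63 111.91 259.3 ] head 85.86678174012876
[[0.1929, -0.0376, 0.1741, 0.0059], [0.1929, -0.0376, 0.2966, 0.0059]]
```

arm_command --commands '[[[0.193, -0.0376, 0.08, 0.006, 255], [0.193, -0.0376, 0.08, 0.006, 255], [0.193, -0.0376, 0.174, 0.006, 255], [0.193, -0.0376, 0.174, 0.006, 255], [0.193, -0.0376, 0.174, 0.006, 255]]]'

```text
t: 2.65
ee_pos: [490.8, 263.3, 117.8]
eef_rot: [-0.0, 0.735, 0.678, -0.003]
contact_force: [-0.2, 0.6, 0.2]
finger_gap: 0.003
gripper_force: 0.0
```

Run:
```python
from h import *
ci=ctrl.camera_info('wrist'); im=ctrl.capture('wrist'); cv2.imwrite('pics/w2.png',im[:,:,::-1])
plan(tow([[-168,0,22],[-150,0,22],[-100,0,22],[-70,0,22],[-60,0,22]]),85.6)
# board mask (pale)
hsv=cv2.cvtColor(im,cv2.COLOR_RGB2HSV)
```

```text
pose 2.7 [491.75 263.03 119.52] head 85.32044717179905
[[0.0061, -0.0017, 0.1219, -0.0062], [-0.0164, -0.0016, 0.1219, -0.0062], [-0.0789, -0.0013, 0.1219, -0.0062], [-0.1164, -0.0011, 0.1219, -0.0062], [-0.1289, -0.001, 0.1219, -0.0062]]
```

View pics/w2.png

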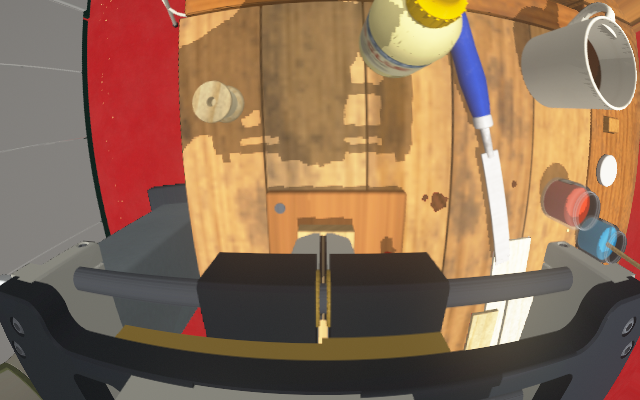

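The tray's rear edge is at row 190 (267–407) and the board end peeks out at row ~219–231 (298–354), with the fingertips just over it.

Run:
```python
from h import *
ci=ctrl.camera_info('wrist')
print(toj(onz(ci,[[267,191],[407,191]],12,True)), toj(onz(ci,[[298,231],[354,231],[298,220],[354,220]],32,True)),toj(onz(ci,[[298,231],[354,231],[298,219],[354,219]],12,True)),toj([ctrl.sense()['ee_pos']]))
```

```text
[[-173.73  -50.48   12.  ]
 [-173.36   78.91   12.  ]] [[-142.17  -21.08   32.  ]
 [-141.95   27.88   32.  ]
 [-152.28  -20.79   32.  ]
 [-152.07   27.62   32.  ]] [[-134.96  -22.86   12.  ]
 [-134.72   29.95   12.  ]
 [-146.84  -22.52   12.  ]
 [-146.61   29.64   12.  ]] [[-163.11    1.37  119.52]]
```

Run:
```python
from h import *
j=np.load('jig.npy'); np.save('jig.npy',[*tow([[-2,2,0]])[0,:2],j[2]])
plan(tow([[-166,0,60],[-166,0,22]]),85.6)
```

```text
pose 2.7 [491.75 263.03 119.52] head 85.32044717179905
[[0.0061, 0.0008, 0.0744, -0.0062], [0.0061, 0.0008, 0.1219, -0.0062]]
```

arm_command --commands '[[[0.006, 0.001, 0.06, -0.006, 255], [0.006, 0.001, 0.1, -0.006, 255], [0.006, 0.001, 0.122, -0.006, 255], [0.006, 0.001, 0.122, -0.006, 255]]]'

```text
t: 3.2
ee_pos: [493.9, 267.8, 23.3]
eef_rot: [0.001, 0.734, 0.679, -0.0]
contact_force: [-0.1, 0.4, 0.1]
finger_gap: 0.007
gripper_force: 0.0
```

Run:
```python
from h import *
print(ctrl.sense()['contact_force'])
plan(tow([[-150,0,22],[-120,0,22],[-90,0,22],[-75,0,22],[-70,0,22],[-58,0,22]]),85.6)
```

```text
[-0.1   0.44  0.06]
pose 3.2 [493.92 267.78  23.25] head 85.5191472343836
[[-0.02, -0.0014, 0.0016, -0.0018], [-0.0575, -0.0014, 0.0016, -0.0018], [-0.095, -0.0013, 0.0016, -0.0018], [-0.1138, -0.0012, 0.0016, -0.0018], [-0.12, -0.0012, 0.0016, -0.0018], [-0.135, -0.0012, 0.0016, -0.0018]]
```

arm_command --commands '[[[-0.02, -0.001, 0.001, 0, 255], [-0.045, -0.001, 0.001, 0, 255], [-0.07, -0.001, 0.001, 0, 255], [-0.095, -0.001, 0.001, 0, 255], [-0.115, -0.001, 0.001, 0, 255]]]'

```text
t: 3.82
ee_pos: [484.9, 176.1, 22.0]
eef_rot: [0.0, 0.734, 0.679, -0.0]
contact_force: [-0.0, 2.4, 2.3]
finger_gap: 0.006
gripper_force: 1.1
```

Run:
```python
from h import *
s=ctrl.sense();print(s['contact_force'],toj([s['ee_pos']]))
```

```text
[-0.02  2.44  2.28] [[-73.96  -0.81  21.97]]
```

arm_command --commands '[[[-0.005, 0, 0, 0, 255], [-0.009, 0, 0, 0, 255], [-0.012, 0, 0, 0, 255], [-0.0145, 0, 0, 0, 255], [-0.0145, 0, 0, 0, 255]]]'

```text
t: 4.45
ee_pos: [484.1, 166.4, 21.7]
eef_rot: [0.0, 0.733, 0.68, -0.0]
contact_force: [0.5, 1.2, 0.7]
finger_gap: 0.004
gripper_force: 0.8
```

Run:
```python
from h import *
s=ctrl.sense();print(s['contact_force'],toj([s['ee_pos']]))
```

```text
[0.5  1.17 0.67] [[-64.15  -0.9   21.72]]
```

arm_command --commands '[[[-0.003, 0, 0, 0, 255], [-0.005, 0, 0, 0, 255], [-0.007, 0, 0, 0, 255], [-0.008, 0, 0, 0, 255]]]'

```text
t: 4.95
ee_pos: [484.2, 162.2, 21.9]
eef_rot: [-0.001, 0.733, 0.68, 0.002]
contact_force: [-0.6, 9.5, -1.2]
finger_gap: 0.005
gripper_force: 4.7
```

Run:
```python
from h import *
s=ctrl.sense();print(s['contact_force'],toj([s['ee_pos']]))
```

```text
[-0.63  9.5  -1.2 ] [[-59.97  -0.49  21.9 ]]
```

arm_command --commands '[[[-0.002, 0, 0, 0, 255], [-0.003, 0, 0, 0, 255], [-0.003, 0, 0, 0, 255]]]'

```text
t: 5.32
ee_pos: [484.5, 162.1, 22.1]
eef_rot: [-0.001, 0.732, 0.681, 0.003]
contact_force: [-0.5, 13.0, -0.9]
finger_gap: 0.003
gripper_force: 6.9
```

Run:
```python
from h import *
s=ctrl.sense();print(s['contact_force'],toj([s['ee_pos']]))
plan(tow([[-90,0,25],[-95,0,120],[-95,60.7,150]]),85.6)
```

```text
[-0.51 13.   -0.92] [[-59.96  -0.18  22.13]]
pose 5.325 [484.48 162.14  22.13] head 85.8414623677569
[[0.0375, 0.0004, -0.0036, 0.0054], [0.0438, 0.0004, -0.1223, 0.0054], [0.0435, 0.0763, -0.1598, 0.0054]]
```

arm_command --commands '[[[0.02, 0, -0.002, 0, 255], [0.0375, 0, -0.03, 0, 255], [0.0375, 0.01, -0.1, 0, 255], [0.015, 0.03, -0.16, 0, 132], [0.0, 0.03, -0.16, 0, 132]]]'

```text
t: 5.95
ee_pos: [509.6, 155.0, 152.8]
eef_rot: [0.001, 0.734, 0.679, 0.002]
contact_force: [0.3, -0.5, 0.3]
finger_gap: 0.178
gripper_force: 0.0
```

Run:
```python
from h import *
ci=ctrl.camera_info('wrist'); im=ctrl.capture('wrist'); cv2.imwrite('pics/w3.png',im[:,:,::-1])
print(toj([ctrl.sense()['ee_pos']]))
for n,p in [('endA',(-50,25,32)),('endB',(-50,-25,32)),('piv',(-60,46,30)),('bpin',(-105.7,60.6,58)),('tray',(-170,-55,12)),('tray',(-170,75,12))]: print(n,proj(ci,tow([p]),True))
```

```text
[[-52.3   23.84 150.73]]
endA [[322.31 203.69]]
endB [[270.7  203.81]]
piv [[344.15 193.04]]
bpin [[364.26 147.79]]
tray [[241.99  82.55]]
tray [[372.74  80.78]]
```

View pics/w3.png

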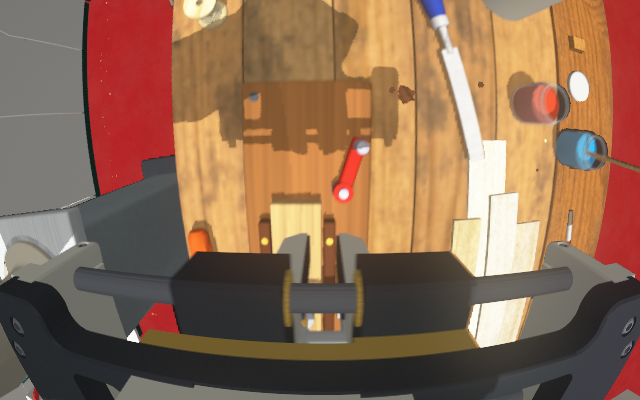

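Board is home (end at row ~203, as predicted for x = −50); button pin at (362,147), pivot (344,193), matching to ~1 px. Now I'll grip the pin.

Run:
```python
from h import *
plan(tow([[-106,59.5,75],[-106,59.5,42]]),85.6)
```

```text
pose 6.0 [507.85 152.67 150.73] head 85.45647727988383
[[0.0673, 0.0444, 0.0947, -0.0032], [0.0673, 0.0444, 0.1359, -0.0032]]
```

arm_command --commands '[[[0.067, 0.044, 0.05, -0.003, 130], [0.067, 0.044, 0.095, -0.003, 130], [0.067, 0.044, 0.12, -0.003, 130], [0.067, 0.044, 0.136, -0.003, 130], [0.067, 0.044, 0.136, -0.003, 130]]]'

```text
t: 6.62
ee_pos: [545.3, 206.1, 39.7]
eef_rot: [-0.0, 0.732, 0.681, -0.001]
contact_force: [-0.7, 0.0, 0.4]
finger_gap: 0.49
gripper_force: 0.0
```

arm_command --commands '[[[0, 0, 0, 0, 255], [0, 0, 0, 0, 255], [0, 0, 0, 0, 255], [0, 0, 0, 0, 255]]]' --force 12

```text
t: 7.12
ee_pos: [547.1, 206.7, 41.5]
eef_rot: [0.0, 0.733, 0.681, 0.001]
contact_force: [0.7, 0.2, 0.7]
finger_gap: 0.125
gripper_force: 12.0
```

Run:
```python
from h import *
s=ctrl.sense(); print(s['finger_gap']*93,s['gripper_force'],s['contact_force'],toj([s['ee_pos']]))
a=np.linspace(-.275,1.575,11)[1:]
P=np.c_[-60-48*np.cos(a),46-48*np.sin(a),np.full(10,42.)]
plan(tow(P),85.6)
```

```text
11.598738222708905 12.010153234004974 [0.68 0.2  0.73] [[-109.14   58.85   41.51]]
pose 7.125 [547.1  206.68  41.51] head 85.77760454992101
[[-0.0016, -0.0107, -0.0006, 0.0039], [-0.0016, -0.0218, -0.0006, 0.0039], [-0.0037, -0.0327, -0.0006, 0.0039], [-0.0077, -0.043, -0.0006, 0.0039], [-0.0135, -0.0524, -0.0006, 0.0039], [-0.021, -0.0606, -0.0006, 0.0039], [-0.0299, -0.0673, -0.0006, 0.0039], [-0.0398, -0.0722, -0.0006, 0.0039], [-0.0504, -0.0752, -0.0006, 0.0039], [-0.0615, -0.0762, -0.0006, 0.0039]]
```

arm_command --commands '[[[0, -0.011, 0, 0, 255], [0.0, -0.022, 0, 0, 255], [-0.003, -0.0325, 0, 0, 255], [-0.007, -0.043, 0, 0, 255], [-0.0125, -0.052, 0, 0, 255]]]'

```text
t: 7.75
ee_pos: [504.0, 199.1, 41.3]
eef_rot: [0.0, 0.733, 0.681, 0.0]
contact_force: [4.0, 0.9, 5.4]
finger_gap: 0.126
gripper_force: 12.0
```

Run:
```python
from h import *
s=ctrl.sense(); print(s['finger_gap']*93,s['gripper_force'],s['contact_force'],toj([s['ee_pos']]))
a=np.linspace(-.275,1.575,11)[6:]
P=np.c_[-60-48*np.cos(a),46-48*np.sin(a),np.full(5,42.)]; print(P)
plan(tow(P),85.6)
```

```text
11.7547535220099 12.005745470523834 [4.05 0.89 5.4 ] [[-98.33  16.45  41.29]]
[[-92.22  10.42  42.  ]
 [-85.12   5.1   42.  ]
 [-77.17   1.18  42.  ]
 [-68.63  -1.22  42.  ]
 [-59.8   -2.    42.  ]]
pose 7.75 [503.99 199.13  41.29] head 85.78706526827118
[[-0.0076, -0.0076, -0.0009, 0.0042], [-0.0165, -0.0142, -0.0009, 0.0042], [-0.0264, -0.0192, -0.0009, 0.0042], [-0.0371, -0.0222, -0.0009, 0.0042], [-0.0481, -0.0232, -0.0009, 0.0042]]
```

arm_command --commands '[[[-0.0076, -0.0076, 0, 0, 255], [-0.0165, -0.014, 0, 0, 255], [-0.0265, -0.019, 0, 0, 255], [-0.037, -0.022, 0, 0, 255], [-0.048, -0.023, 0, 0, 255]]]'

```text
t: 8.38
ee_pos: [482.7, 162.3, 41.2]
eef_rot: [-0.0, 0.733, 0.681, 0.0]
contact_force: [3.8, 2.5, 5.1]
finger_gap: 0.127
gripper_force: 12.0
```

Run:
```python
from h import *
s=ctrl.sense(); print(s['finger_gap']*93,s['gripper_force'],s['contact_force'],toj([s['ee_pos']]))
```

```text
11.780472707151253 12.002910375595093 [3.79 2.46 5.06] [[-60.    -1.98  41.15]]
```

arm_command --commands '[[[0, 0, 0, 0, 170], [0, 0, 0, 0, 170], [0, 0, -0.03, 0, 170], [0, 0, -0.08, 0, 170], [0.03, 0.02, -0.12, 0, 170]]]'

```text
t: 9.0
ee_pos: [499.3, 183.8, 137.7]
eef_rot: [-0.0, 0.733, 0.68, -0.002]
contact_force: [1.0, 0.2, -1.2]
finger_gap: 0.334
gripper_force: 0.0
```

Run:
```python
from h import *
s=ctrl.sense(); print(s['joint_pos'])
plan(tow([[-120,35,130],[-120,35,45]]),175.6)
```

```text
[-0.14  0.52 -0.45  2.09  0.38  0.61 -0.93]
pose 9.0 [499.25 183.77 137.7 ] head 85.72334307134734
[[0.0466, 0.0277, 0.0096, -1.9973], [0.0466, 0.0277, 0.1159, -1.9973]]
```

arm_command --commands '[[[0.03, 0, 0, 1, 255], [0.03, -0.02, 0, 1, 255], [0.04, -0.04, 0, 1, 255], [0.0466, -0.07, 0, 1, 255], [0.0466, -0.083, 0, 1, 255]]]'

```text
t: 9.62
ee_pos: [435.3, 227.8, 136.7]
eef_rot: [0.0, 0.938, 0.348, -0.001]
contact_force: [-0.1, -0.2, -0.5]
finger_gap: 0.006
gripper_force: 0.0
```

Run:
```python
from h import *
s=ctrl.sense(); print(s['joint_pos'])
plan(tow([[-120,-55,130],[-120,-55,45]]),-4.4)
```

```text
[-0.44  0.46 -0.22  2.19  0.19  0.51 -1.66]
pose 9.625 [435.29 227.82 136.66] head 40.70076989467402
[[-0.0022, 0.0008, 0.0083, 1.0022], [-0.0022, 0.0008, 0.1146, 1.0022]]
```

arm_command --commands '[[[0, 0, 0.02, 0.75, 255], [0, 0, 0.05, 0.75, 255], [0, 0, 0.08, 0.75, 255], [0, 0, 0.11, 0.75, 255], [0, 0, 0.115, 0.75, 255]]]'

```text
t: 10.25
ee_pos: [435.9, 227.1, 43.6]
eef_rot: [0.001, 0.998, 0.062, -0.002]
contact_force: [0.1, -0.8, 0.6]
finger_gap: 0.004
gripper_force: 0.0
```

Run:
```python
from h import *
import pickle
s=ctrl.sense(); print(s['joint_pos'],toj([s['ee_pos']]),head())
ci=ctrl.camera_info('wrist'); im=ctrl.capture('wrist'); pickle.dump((ci,im),open('p0.pkl','wb')); ti=ctrl.capture('top'); cv2.imwrite('pics/t1.png',ti[:,:,::-1])
print(toj([ci['xyz']]))
p=proj(ci,tow([[70,0,40],[70,0,130],[-60,-2,58],[-50,-25,32]]),True); print(p)
x,y=p[0].astype(int)
x0,y0=max(0,min(640-200,x-100)),max(0,min(250,y-90))
print(x0,y0)
cv2.imwrite('pics/p0.png',cv2.resize(im[y0:y0+150,x0:x0+200,::-1],None,fx=4,fy=4,interpolation=cv2.INTER_CUBIC))
```

```text
[-0.58  0.62 -0.02  2.26  0.05  0.27 -2.09] [[-121.02  -53.55   43.58]] 7.103687717272239
[[-136.01   14.8   210.28]]
[[581.75 216.47]
 [671.52 261.48]
 [455.11 187.54]
 [442.34 216.86]]
440 126
```

View pics/p0.png

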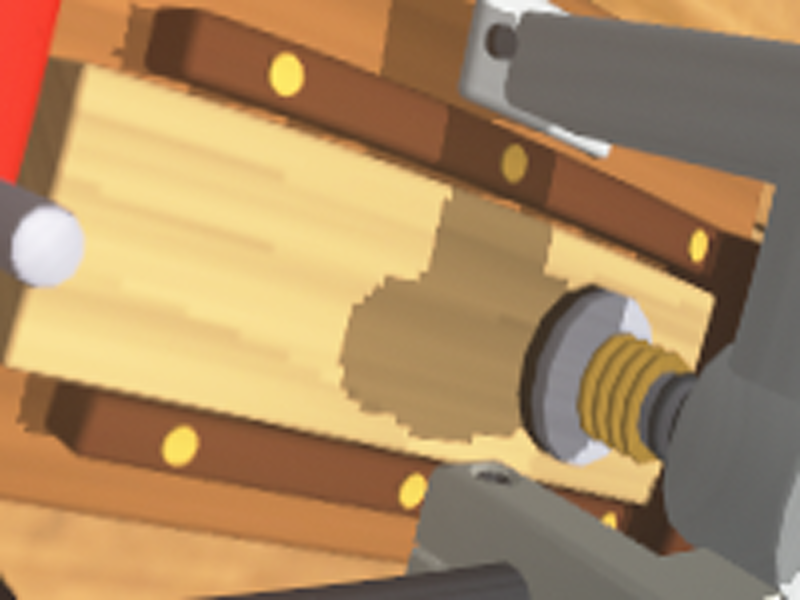

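The crop shows the turn-button square behind the board (red at left, steel pin top at (45,245)), and the pad with its black rubber rim left-most at about crop (521,375), hovering over the board. Board corners: rear (82,65),(5,362); front (715,295),(650,500).

```bash
cat >> h.py <<'E'
import pickle
def padpred(ci,z,r=17):
    a=np.linspace(0,2*np.pi,361); c=proj(ci,tow(np.c_[70+r*np.cos(a),r*np.sin(a),np.full(361,z)]),True); return c
E
python3 - <<'E'
from h import *
ci,im=pickle.load(open('p0.pkl','rb'))
obs=np.array([[82,65],[5,362],[715,295],[650,500]])/4+[440,126]-.4
pr=proj(ci,tow([[-50,25,32],[-50,-25,32],[130,25,32],[130,-25,32]]),True)
print(obs,pr,(obs-pr))
print(toj(onz(ci,obs,32,True)))
for z in (32,36,40,44,48):
    c=padpred(ci,z); k=c[:,0].argmin(); print(z,c[k],c[:,1].min(),c[:,1].max(), 'crop',(c[k]-[440,126]+.4)*4)
g=cv2.cvtColor(im,cv2.COLOR_RGB2GRAY)
for y in (206,210,213,216,219,222): print(y,g[y,560:585])
E
```

```text
[[460.1  141.85]
 [440.85 216.1 ]
 [618.35 199.35]
 [602.1  250.6 ]] [[462.79 140.2 ]
 [442.34 216.86]
 [619.93 198.69]
 [602.55 251.3 ]] [[-2.69  1.65]
 [-1.49 -0.76]
 [-1.58  0.66]
 [-0.45 -0.7 ]]
[[-51.57  23.53  32.  ]
 [-51.18 -24.71  32.  ]
 [127.55  23.87  32.  ]
 [128.77 -24.46  32.  ]]
32 [560.9  219.57] 192.48757353637262 233.94609513340598 crop [485.2  375.87]
36 [564.08 221.5 ] 193.686490457022 235.62449388162065 crop [497.91 383.59]
40 [567.32 223.12] 194.91763824609382 237.34302553602535 crop [510.88 390.07]
44 [570.62 225.14] 196.18196756970872 239.101576187723 crop [524.09 398.15]
48 [573.99 227.21] 197.48044767231056 240.901073252167 crop [537.56 406.44]
206 [133 134 134 136 133 129 128 128 129 131 132 135 137 140 131  56  52  52
  54  78  93  98 104 122 137]
210 [137 137 136 136 137 136 136 135 135 135 134 134 127  70  52  52  53  80
  95  97 107 134 138 137 137]
213 [139 139 138 138 137 138 136 137 136 137 137 111  54  51  53  61  90  95
  98 119 139 139 138 138 138]
216 [144 144 144 143 143 142 141 140 140 139 123  52  52  52  73  92  94 101
 133 140 139 139 138 138 139]
219 [142 142 142 142 142 143 142 143 143 143  82  51  51  53  86  92  96 129
 138 137 138 139 139 140 139]
222 [143 144 143 143 142 142 141 140 141 124  52  51  52  79  92  92 105 139
 141 140 140 140 139 139 134]
```

Pad face is at about z = 43.6, i.e. ~11.6 mm above the board, ≈3.0 rad to touch. Now a look over the crank.

Run:
```python
from h import *
plan(tow([[-100,-50,220],[150,0,220]]),70)
```

```text
pose 10.35 [436.78 227.31  44.71] head 7.10183106177454
[[-0.002, 0.0268, -0.2191, -1.3977], [-0.0029, 0.3455, -0.2191, -1.3977]]
```

arm_command --commands '[[[0, 0, -0.07, -0.6, 180], [0, 0.01, -0.14, -0.6, 180], [0, 0.02, -0.219, -0.6, 180], [0, 0.08, -0.219, -1, 180], [0, 0.14, -0.219, -1, 180]]]'

```text
t: 10.98
ee_pos: [451.5, 115.1, 222.4]
eef_rot: [0.001, 0.897, 0.442, 0.002]
contact_force: [0.7, -0.1, -0.2]
finger_gap: 0.294
gripper_force: 0.0
```

Run:
```python
from h import *
plan(tow([[150,0,220]]),70)
```

```text
pose 10.975 [451.51 115.14 222.42] head 52.406337798484316
[[-0.1477, 0.1408, 0.003, -0.391]]
```

arm_command --commands '[[[-0.15, 0.14, 0, -0.39, 180], [-0.15, 0.14, 0, -0.39, 180], [-0.15, 0.14, 0, -0.39, 180], [-0.15, 0.14, 0, -0.39, 180]]]'

```text
t: 11.48
ee_pos: [465.2, -51.1, 221.1]
eef_rot: [0.001, 0.823, 0.568, -0.0]
contact_force: [-0.4, 0.1, -0.1]
finger_gap: 0.293
gripper_force: 0.0
```

```bash
cat >> h.py <<'E'
def orange(im):
    h=cv2.cvtColor(im,cv2.COLOR_RGB2HSV); m=cv2.inRange(h,(8,170,150),(16,255,255))
    n,l,s,c=cv2.connectedComponentsWithStats(m); return [(c[i].round(1),s[i]) for i in range(1,n) if s[i,4]>12]
E
python3 - <<'E'
from h import *
ci=ctrl.camera_info('wrist'); im=ctrl.capture('wrist'); ti=ctrl.camera_info('top'); t=cv2.imread('pics/t1.png')[:,:,::-1].copy()
pickle.dump((ci,im),open('c0.pkl','wb'))
print(toj([ctrl.sense()['ee_pos']]),head(),toj([ci['xyz']]))
print(orange(im)); print([o for o in orange(t)])
for z in (120,135,150): print(proj(ci,tow([[96,44,z],[70,0,z]]),True),proj(ti,tow([[96,44,z],[70,0,z]])))
cv2.imwrite('pics/c0.png',im[:,:,::-1])
E
```

```text
[[151.87  -3.18 221.06]] 69.38674897521567 [[ 86.29  15.94 387.94]]
[(array([550.9,  10.9]), array([538,   0,  23,  30, 214], dtype=int32)), (array([551.9,  30.8]), array([549,  24,   8,  13,  50], dtype=int32)), (array([559.6,  77. ]), array([541,  27,  37, 111, 219], dtype=int32)), (array([211.7, 112.4]), array([ 193,   76,   41,   76, 1139], dtype=int32)), (array([357.1, 121.6]), array([346, 111,  23,  23, 407], dtype=int32)), (array([591.3, 233.8]), array([584, 191,  15,  68, 259], dtype=int32)), (array([596.6, 223.8]), array([596, 220,   3,   9,  13], dtype=int32)), (array([141.7, 325.9]), array([140, 323,   4,   7,  16], dtype=int32)), (array([331.2, 333.9]), array([322, 327,  20,  16,  96], dtype=int32))]
[]
[[357.05 125.93]
 [299.28 111.28]] [[360.69 169.57]
 [349.25 186.11]]
[[359.07 126.06]
 [297.9  110.54]] [[361.3  168.81]
 [349.71 185.57]]
[[361.35 126.22]
 [296.35 109.71]] [[361.93 168.03]
 [350.18 185.02]]
```

View pics/c0.png

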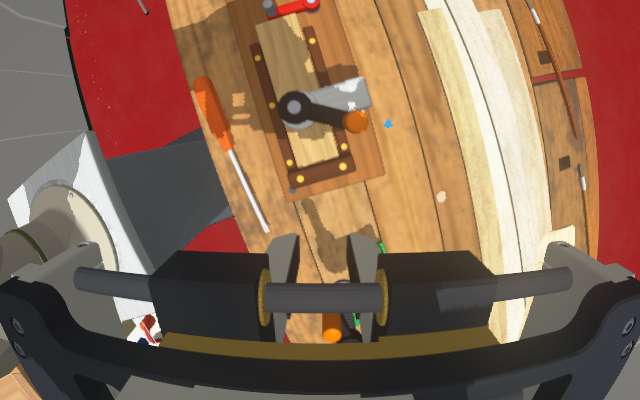

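The picture shows the crank hub at (294,107) and orange pin at (357,121), arm pointing right-down; tray front corners at (290,200) and (384,174).

Run:
```python
from h import *
ci,im=pickle.load(open('c0.pkl','rb')); ti=ctrl.camera_info('top')
for zt in (135,142,150,158):
    p=toj(onz(ci,[358,121.5],zt,True))[0]; a=toj(onz(ci,[293.5,107],zt-30,True))[0]
    print(zt,p,a,np.linalg.norm(p[:2]-a[:2]))
print(toj(onz(ci,[[290,200],[384,174]],12,True)))
t=cv2.imread('pics/t1.png')[150:205,335:385,::-1]
h=cv2.cvtColor(t.copy(),cv2.COLOR_RGB2HSV); m=cv2.inRange(h,(3,140,120),(20,255,255))
n,l,s,c=cv2.connectedComponentsWithStats(m); print([(c[i]+[335,150],s[i]) for i in range(1,n)])
si=ctrl.camera_info('side'); S=ctrl.capture('side'); 
h=cv2.cvtColor(S,cv2.COLOR_RGB2HSV); m=cv2.inRange(h,(3,140,120),(20,255,255)); 
q=proj(si,tow([[96,44,130],[96,44,150]])); print(q); x,y=q[0].astype(int)
n,l,s,c=cv2.connectedComponentsWithStats(m[y-25:y+25,x-25:x+25]); print([(c[i]+[x-25,y-25],s[i]) for i in range(1,n) if s[i,4]>4])
```

```text
135 [ 92.17  44.17 135.  ] [ 63.76  -4.77 105.  ] 56.590905200015
142 [ 92.    43.39 142.  ] [ 64.31  -4.26 112.  ] 55.11055627470211
150 [ 91.82  42.5  150.  ] [ 64.95  -3.67 120.  ] 53.4187456824825
158 [ 91.63  41.6  158.  ] [ 65.59  -3.09 128.  ] 51.726954638117164
[[165.11 -49.81  12.  ]
 [166.13  72.18  12.  ]]
[(array([362.61, 169.14]), array([24, 16,  8,  7, 36], dtype=int32))]
[[311.3  170.9 ]
 [311.24 164.96]]
[(array([291.15, 147.3 ]), array([ 0,  0, 12,  7, 47], dtype=int32)), (array([311.48, 155.52]), array([ 18,   0,  13,  22, 126], dtype=int32)), (array([326.74, 145.89]), array([38,  0,  7,  3, 19], dtype=int32)), (array([302.48, 159.03]), array([ 10,   4,  12,  23, 122], dtype=int32)), (array([287.89, 162.17]), array([ 0, 14,  5,  7, 18], dtype=int32)), (array([286.6 , 172.76]), array([ 0, 22,  3, 14, 25], dtype=int32)), (array([291.4, 173.4]), array([ 5, 27,  2,  4,  5], dtype=int32)), (array([297.76, 184.23]), array([  4,  28,  17,  22, 181], dtype=int32)), (array([311.6, 177.2]), array([25, 31,  2,  3,  5], dtype=int32)), (array([334.12, 188.62]), array([47, 42,  3,  4,  8], dtype=int32)), (array([287.8, 192.6]), array([ 1, 47,  3,  3,  5], dtype=int32)), (array([313.11, 193.22]), array([26, 47,  4,  3,  9], dtype=int32))]
```

Run:
```python
from h import *
ci,im=pickle.load(open('c0.pkl','rb')); ti=ctrl.camera_info('top')
for zt in (150,165,175,185,195):
    p=toj(onz(ci,[358,121.5],zt,True))[0]; a=toj(onz(ci,[293.5,107],zt-30,True))[0]
    q=toj(onz(ti,[362.6,169.1],zt-4))[0]
    print(zt,p,a,np.linalg.norm(p[:2]-a[:2]),q)
```

```text
150 [ 91.82  42.5  150.  ] [ 64.95  -3.67 120.  ] 53.4187456824825 [ 98.21  42.02 146.  ]
165 [ 91.47  40.82 165.  ] [ 66.15  -2.58 135.  ] 50.24665506187649 [ 96.75  39.98 161.  ]
175 [ 91.24  39.71 175.  ] [ 66.94  -1.84 145.  ] 48.13197298434739 [ 95.78  38.62 171.  ]
185 [ 91.01  38.59 185.  ] [ 67.74  -1.11 155.  ] 46.017332699709165 [ 94.81  37.26 181.  ]
195 [ 90.77  37.47 195.  ] [ 68.54  -0.38 165.  ] 43.90274024701109 [ 93.83  35.9  191.  ]
```

Triangulation: pin top at z≈187 at jig (92.5, 38), axis (68,−1), radius ≈45 as given. I'll open a bit and descend on the pin.

Run:
```python
from h import *
plan(tow([[92.5,38,221],[92.5,38,168]]))
```

```text
pose 11.575 [465.44 -47.38 220.98] head 69.52541102790231
[[0.0838, 0.0294, -0.0], [0.0838, 0.0294, 0.0662]]
```

arm_command --commands '[[[0.06, 0.022, 0, 0, 140], [0.084, 0.029, 0, 0, 140], [0.084, 0.029, 0.025, 0, 140], [0.084, 0.029, 0.05, 0, 140], [0.084, 0.029, 0.065, 0, 140]]]'

```text
t: 12.2
ee_pos: [510.1, 8.9, 167.6]
eef_rot: [-0.0, 0.821, 0.572, -0.0]
contact_force: [0.1, 0.7, -0.0]
finger_gap: 0.45
gripper_force: 0.0
```

arm_command --commands '[[[0, 0, 0, 0, 140], [0, 0, 0, 0, 255], [0, 0, 0, 0, 255], [0, 0, 0, 0, 255], [0, 0, 0, 0, 255]]]' --force 12

```text
t: 12.82
ee_pos: [511.5, 7.4, 168.6]
eef_rot: [0.0, 0.821, 0.57, 0.001]
contact_force: [2.3, -2.3, 2.0]
finger_gap: 0.167
gripper_force: 12.0
```

Run:
```python
from h import *
s=ctrl.sense(); print(s['finger_gap']*93,s['gripper_force'],s['contact_force'],toj([s['ee_pos']]))
```

```text
15.538924238565038 12.00044184923172 [ 2.3  -2.27  2.  ] [[ 92.22  38.56 168.64]]
```

```bash
cat >> h.py <<'E'
def arc(f0,f1,n,z0,r=44.7):
    f=np.linspace(f0,f1,n+1)[1:]; return tow(np.c_[70+r*np.cos(f),r*np.sin(f),z0+3.82*(f-f0)])
def ang():
    p=toj([ctrl.sense()['ee_pos']])[0]; print('jig',p,'phi',np.arctan2(p[1],p[0]-70),'r',np.hypot(p[0]-70,p[1]),'F',ctrl.sense()['contact_force'])
E
python3 - <<'E'
from h import *
plan(arc(1.041,-0.159,5,168.6))
E
```

```text
pose 12.825 [511.51   7.44 168.64] head 69.56704026248529
[[-0.0129, -0.0047, 0.0012], [-0.0239, -0.0124, 0.0023], [-0.0327, -0.0224, 0.0035], [-0.0389, -0.0343, 0.0046], [-0.0421, -0.0472, 0.0058]]
```

arm_command --commands '[[[-0.0129, -0.0047, 0.0012, 0, 255], [-0.0239, -0.0124, 0.0023, 0, 255], [-0.0327, -0.0224, 0.0035, 0, 255], [-0.0389, -0.0343, 0.0046, 0, 255], [-0.0421, -0.0472, 0.0058, 0, 255]]]'

```text
t: 13.45
ee_pos: [464.8, -13.6, 164.1]
eef_rot: [0.002, 0.822, 0.569, 0.001]
contact_force: [4.1, -6.5, 2.8]
finger_gap: 0.166
gripper_force: 12.0
```

Run:
```python
from h import *
ang(); plan(arc(-0.159,-1.359,5,164))
```

```text
jig [116.79  -6.44 164.11] phi -0.1367796819753293 r 47.2323626686045 F [ 4.09 -6.52  2.79]
pose 13.45 [464.77 -13.62 164.11] head 69.37374622716383
[[0.0029, -0.0151, 0.0013], [0.006, -0.0281, 0.0024], [0.0121, -0.04, 0.0036], [0.0209, -0.0501, 0.0047], [0.0318, -0.0578, 0.0059]]
```

arm_command --commands '[[[0.0012, -0.0144, 0.0012, 0, 255], [0.0045, -0.0274, 0.0023, 0, 255], [0.0105, -0.0393, 0.0035, 0, 255], [0.0193, -0.0494, 0.0046, 0, 255], [0.0302, -0.0571, 0.0058, 0, 255]]]'

```text
t: 14.08
ee_pos: [429.5, 26.9, 159.1]
eef_rot: [0.001, 0.822, 0.57, 0.0]
contact_force: [4.4, -4.8, 1.1]
finger_gap: 0.168
gripper_force: 12.0
```

Run:
```python
from h import *
ang()
s=ctrl.sense(); print(s['finger_gap']*93, s['joint_pos'])
```

```text
jig [ 79.07 -44.7  159.15] phi -1.3705610402631174 r 45.61473084993358 F [ 4.42 -4.82  1.1 ]
15.622504858043785 [ 0.04  0.36 -0.31  2.3   0.23  0.51 -0.81]
```

arm_command --commands '[[[0, 0, 0, 0, 160], [0, 0, 0, 0, 160], [0, 0, -0.03, 0, 160], [0, 0, -0.06, 0.3, 160], [0.04, -0.01, -0.07, 0.6, 200]]]'

```text
t: 14.7
ee_pos: [433.1, 58.8, 216.0]
eef_rot: [0.0, 0.915, 0.403, 0.0]
contact_force: [1.0, 0.4, 0.2]
finger_gap: 0.313
gripper_force: 0.0
```

Run:
```python
from h import *
plan(tow([[-121,-54,210],[-121,-54,44]]),7.1)
```

```text
pose 14.7 [433.06  58.82 215.99] head 47.47764178989077
[[0.1571, -0.1399, 0.0075, 0.8973], [0.1571, -0.1399, 0.215, 0.8973]]
```

arm_command --commands '[[[0.05, -0.045, 0, 0.9, 255], [0.1, -0.09, 0.01, 0.9, 255], [0.157, -0.14, 0.08, 0.9, 255], [0.157, -0.14, 0.15, 0.9, 255], [0.157, -0.14, 0.215, 0.9, 255]]]'

```text
t: 15.32
ee_pos: [433.7, 230.6, 41.8]
eef_rot: [-0.001, 0.998, 0.066, 0.001]
contact_force: [1.0, 1.3, -1.3]
finger_gap: 0.005
gripper_force: 0.0
```

arm_command --commands '[[[0, 0, 0, 0, 255], [0, 0, 0, 0, 255]]]'

```text
t: 15.58
ee_pos: [433.9, 228.6, 44.7]
eef_rot: [-0.0, 0.998, 0.066, 0.0]
contact_force: [0.4, 0.9, 0.4]
finger_gap: 0.008
gripper_force: 0.0
```

```bash
cat >> h.py <<'E'
def padlook(name):
    s=ctrl.sense(); ci=ctrl.camera_info('wrist'); im=ctrl.capture('wrist'); pickle.dump((ci,im),open(name+'.pkl','wb')); return ci,im
def padedge(ci,im):
    """subpixel left edge (board->black rubber), min over rows"""
    g=cv2.cvtColor(im,cv2.COLOR_RGB2GRAY).astype(float); e=[]
    for y in range(205,240):
        r=g[y,552:600]; k=np.where(r<70)[0]
        if len(k)==0 or k[0]==0: continue
        k=k[0]; b=r[max(0,k-6):k-1].mean(); e.append((552+k-1+0.5-(b-r[k-1])/(b-r[k])+0.0,y,b))
    return np.array(e)
E
python3 - <<'E'
from h import *
print(toj([ctrl.sense()['ee_pos']]),head())
ci0,im0=pickle.load(open('p0.pkl','rb')); ci,im=padlook('p1')
for c,i in ((ci0,im0),(ci,im)):
    print(padedge(c,i)[::3]); print([ (z,padpred(c,z)[:,0].min().round(2)) for z in (32,36,40,44)])
cv2.imwrite('pics/p1.png',cv2.resize(im[126:276,440:640,::-1],None,fx=4,fy=4,interpolation=cv2.INTER_CUBIC))
E
```

```text
[[-122.35  -55.7    44.65]] 7.572697578123968
[[574.99 205.   141.2 ]
 [573.34 208.   130.  ]
 [572.11 211.   135.4 ]
 [570.81 214.   137.  ]
 [570.12 217.   142.4 ]
 [569.46 220.   142.2 ]
 [569.2  223.   142.6 ]
 [569.27 226.   139.8 ]
 [569.48 229.   142.8 ]
 [570.2  232.   145.4 ]
 [572.13 235.   209.2 ]
 [574.7  238.   204.  ]]
[(32, np.float64(560.9)), (36, np.float64(564.08)), (40, np.float64(567.32)), (44, np.float64(570.62))]
[[566.36 205.   134.4 ]
 [565.22 208.   135.4 ]
 [564.06 211.   137.6 ]
 [563.69 214.   141.8 ]
 [563.15 217.   143.  ]
 [562.84 220.   142.4 ]
 [563.25 223.   140.6 ]
 [563.45 226.   142.4 ]
 [564.89 229.   145.2 ]
 [567.16 232.   189.6 ]]
[(32, np.float64(561.92)), (36, np.float64(565.09)), (40, np.float64(568.31)), (44, np.float64(571.61))]
```

View pics/p1.png

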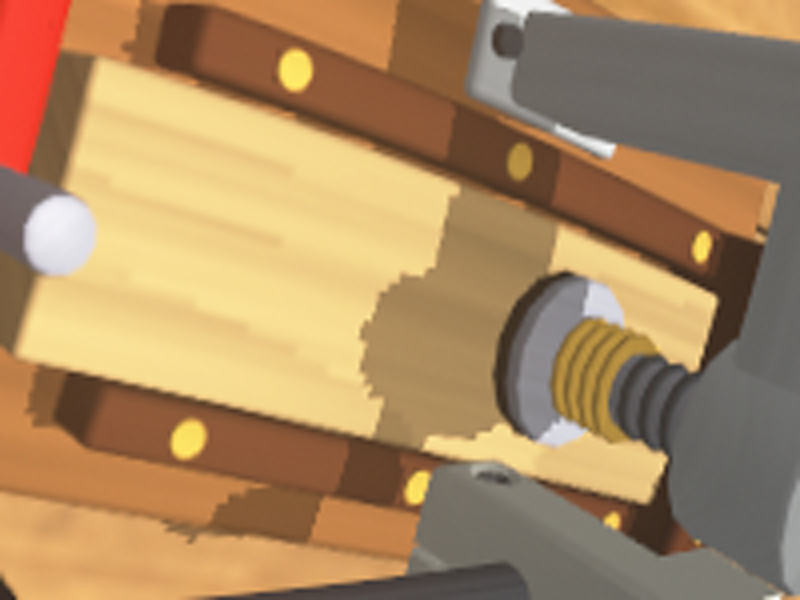

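The pad has come down to ~2–3 mm above the board (edge 569.2→562.8 px = 9.1 mm = 2.39 rad, matching the 2.4 rad wound; spring still slack). Back to the pin for 1.2 rad more, which must pass the touch point without overshooting; the pad's freezing then gives the touch angle.

Run:
```python
from h import *
plan(tow([[-60,-54,215],[79,-45,215]]),69.5)
```

```text
pose 15.625 [434.54 228.82  45.59] head 7.547697123529219
[[-0.0149, 0.0769, -0.2118, -1.3767], [-0.0397, 0.2492, -0.2118, -1.3767]]
```

arm_command --commands '[[[0, 0.01, -0.07, -0.6, 255], [0, 0.02, -0.14, -0.9, 255], [-0.01, 0.06, -0.212, -1, 200], [-0.015, 0.1, -0.212, -1, 160], [-0.02, 0.15, -0.212, -1, 140]]]'

```text
t: 16.25
ee_pos: [434.3, 106.3, 217.4]
eef_rot: [0.002, 0.896, 0.444, 0.004]
contact_force: [0.3, 0.5, -0.1]
finger_gap: 0.281
gripper_force: 0.0
```

Run:
```python
from h import *
plan(np.vstack([tow([[79,-45,215]]),[[429.5,26.9,215],[429.5,26.9,160]]]),69.5)
```

```text
pose 16.25 [434.35 106.3  217.38] head 52.74993228046683
[[-0.0828, 0.0549, 0.003, -0.3722], [-0.0827, 0.0553, 0.003, -0.3722], [-0.0827, 0.0553, 0.0717, -0.3722]]
```

arm_command --commands '[[[-0.05, 0.033, 0.003, -0.2, 140], [-0.0827, 0.0553, 0.003, -0.372, 140], [-0.0827, 0.0553, 0.015, -0.372, 140], [-0.0827, 0.0553, 0.05, -0.372, 140], [-0.0827, 0.0553, 0.0717, -0.372, 140]]]'

```text
t: 16.88
ee_pos: [428.9, 28.7, 156.7]
eef_rot: [0.001, 0.823, 0.568, 0.001]
contact_force: [0.3, 0.1, -0.0]
finger_gap: 0.449
gripper_force: 0.0
```

arm_command --commands '[[[0, 0, 0, 0, 255], [0, 0, 0, 0, 255], [0, 0, 0, 0, 255], [0, 0, 0, 0, 255]]]' --force 12

```text
t: 17.38
ee_pos: [429.4, 28.6, 156.3]
eef_rot: [0.001, 0.823, 0.569, 0.001]
contact_force: [0.4, 0.9, 7.9]
finger_gap: 0.169
gripper_force: 12.0
```

Run:
```python
from h import *
s=ctrl.sense(); print(s['finger_gap']*93,s['gripper_force'])
ang(); p=toj([s['ee_pos']])[0]; f=np.arctan2(p[1],p[0]-71); r=np.hypot(p[0]-71,p[1]); print(f,r)
a=np.linspace(f,f-1.2,6)[1:]
plan(tow(np.c_[71+45*np.cos(a),45*np.sin(a),p[2]+3.82*(a-f)]))
```

```text
15.67494325029901 12.004380226135254
jig [ 77.38 -44.92 156.32] phi -1.4079716483006242 r 45.519007959477 F [0.4  0.95 7.93]
-1.4297239647938322 45.36763451848917
pose 17.375 [429.41  28.61 156.32] head 69.32493809966708
[[0.013, -0.0036, 0.0011], [0.0265, -0.0045, 0.0023], [0.0397, -0.0022, 0.0034], [0.0521, 0.0032, 0.0046], [0.0627, 0.0114, 0.0057]]
```

arm_command --commands '[[[0.013, -0.0036, -0.002, 0, 255], [0.0265, -0.0045, -0.001, 0, 255], [0.0397, -0.0022, 0.0003, 0, 255], [0.0521, 0.0032, 0.0015, 0, 255], [0.0627, 0.0114, 0.0026, 0, 255]]]'

```text
t: 18.0
ee_pos: [451.7, 75.1, 153.5]
eef_rot: [-0.002, 0.822, 0.57, -0.001]
contact_force: [-15.5, 15.3, 14.1]
finger_gap: 0.169
gripper_force: 12.0
```

arm_command --commands '[[[0, 0, 0, 0, 255]]]'

```text
t: 18.12
ee_pos: [453.1, 76.3, 153.5]
eef_rot: [-0.002, 0.822, 0.57, 0.0]
contact_force: [-10.2, 13.8, 7.2]
finger_gap: 0.166
gripper_force: 12.0
```

Run:
```python
from h import *
s=ctrl.sense(); print(s['finger_gap']*93,s['ee_pos'])
ang(); p=toj([s['ee_pos']])[0]; print(np.arctan2(p[1],p[0]-71),np.hypot(p[0]-71,p[1]))
```

```text
15.414728209867459 [453.05  76.3  153.48]
jig [ 28.02 -24.98 153.48] phi -2.6048525665489506 r 48.84608268792756 F [-10.24  13.81   7.22]
-2.6151395479543513 49.70809292883414
```

arm_command --commands '[[[0, 0, -0.003, 0, 160], [0, 0, -0.005, 0, 150], [0, 0, -0.03, 0, 150], [0, 0, -0.07, 0, 150], [0.02, 0, -0.085, 0, 150]]]'

```text
t: 18.75
ee_pos: [461.2, 86.7, 222.8]
eef_rot: [0.001, 0.823, 0.568, 0.001]
contact_force: [0.8, 0.4, -0.3]
finger_gap: 0.408
gripper_force: 0.0
```

Run:
```python
from h import *
plan(tow([[-121,-54,215],[-121,-54,44]]),7.1)
t=ctrl.capture('top'); cv2.imwrite('pics/t2.png',t[:,:,::-1])
ci=ctrl.camera_info('top'); print(proj(ci,tow([[70+45*np.cos(-2.6),45*np.sin(-2.6),168]])))
h=cv2.cvtColor(t[140:230,320:400].copy(),cv2.COLOR_RGB2HSV); m=cv2.inRange(h,(3,140,120),(20,255,255))
n,l,s,c=cv2.connectedComponentsWithStats(m); print([(c[i]+[320,140],s[i]) for i in range(1,n) if s[i,4]>8])
```

```text
pose 18.75 [461.16  86.7  222.82] head 69.19437140846597
[[0.1527, -0.0923, 0.0098, 1.3799], [0.1527, -0.0923, 0.2235, 1.3799]]
[[334.14 192.73]]
[(array([338.  , 228.06]), array([15, 86,  7,  4, 18], dtype=int32))]
```

arm_command --commands '[[[0.03, -0.02, 0, 1, 200], [0.08, -0.05, 0, 1, 255], [0.13, -0.08, 0.01, 1, 255], [0.153, -0.092, 0.08, 1, 255], [0.153, -0.092, 0.15, 1, 255]]]'

```text
t: 19.42
ee_pos: [434.6, 230.7, 99.7]
eef_rot: [-0.001, 0.977, 0.211, 0.001]
contact_force: [0.0, -0.2, -1.1]
finger_gap: 0.004
gripper_force: 0.0
```

Run:
```python
from h import *
plan(tow([[-121.7,-55,45]]),7.4)
```

```text
pose 19.425 [434.6  230.72  99.74] head 24.357265685112786
[[-0.0015, 0.0032, 0.0684, 0.3768]]
```

arm_command --commands '[[[-0.0015, 0.003, 0.05, 0.377, 255], [-0.0015, 0.003, 0.068, 0.377, 255], [-0.0015, 0.003, 0.068, 0.377, 255], [-0.0015, 0.003, 0.068, 0.377, 255]]]'

```text
t: 19.92
ee_pos: [434.6, 225.4, 47.1]
eef_rot: [-0.0, 0.998, 0.066, 0.0]
contact_force: [-0.3, 0.2, 0.5]
finger_gap: 0.006
gripper_force: 0.0
```

```bash
cat >> h.py <<'E'
def hh(ci,e): # raw pad height from edge px
    z=np.arange(28,50,.5); return np.interp(e,[padpred(ci,k)[:,0].min() for k in z],z)
def toppin():
    ci=ctrl.camera_info('top'); t=ctrl.capture('top'); h=cv2.cvtColor(t[140:230,320:400].copy(),cv2.COLOR_RGB2HSV); m=cv2.inRange(h,(3,140,120),(20,255,255))
    n,l,s,c=cv2.connectedComponentsWithStats(m); return [(c[i]+[320,140],s[i]) for i in range(1,n) if s[i,4]>8],t
E
python3 - <<'E'
from h import *
print(toj([ctrl.sense()['ee_pos']]),head())
ci,im=padlook('p2')
for k in '012':
    c,i=pickle.load(open(f'p{k}.pkl','rb')); e=padedge(c,i); q=np.sort(e[:,0])[:5].mean(); print(k,q,hh(c,q))
o,t=toppin(); print(o); cv2.imwrite('pics/t3.png',t[:,:,::-1])
for z in (155,170): print([toj(onz(ctrl.camera_info('top'),c,z)) for c,_ in o])
cv2.imwrite('pics/p2.png',np.hstack([cv2.resize(im[150:260,490:640,::-1],None,fx=4,fy=4,interpolation=cv2.INTER_CUBIC),cv2.resize(t[160:215,320:370,::-1],None,fx=4,fy=8)]))
E
```

```text
[[-119.27  -54.77   47.07]] 7.547781421092572
0 569.1918230169122 42.2766353358947
1 562.9484350834944 33.30974391258609
2 557.161652669696 31.83548904946994
[(array([335.71, 195.14]), array([13, 52,  7,  7, 35], dtype=int32)), (array([336.07, 226.69]), array([  4,  84,  26,   6, 126], dtype=int32))]
[array([[ 36.16, -27.79, 155.  ]]), array([[  42.38, -104.08,  155.  ]])]
[array([[ 35.55, -28.88, 170.  ]]), array([[  41.69, -104.1 ,  170.  ]])]
```

View pics/p2.png

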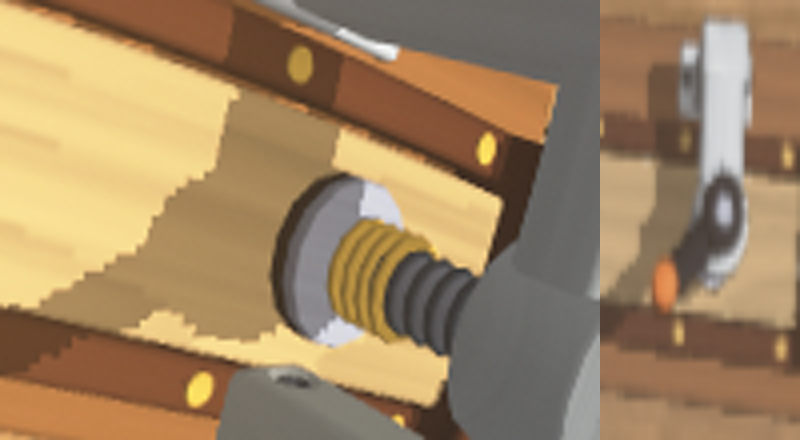

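The pad edge moved only 1.5 mm over the last ~1.1 rad and now sits at z≈31.8 (board top 32), so it has touched; the top view inset shows the pin at φ≈−2.47 (3.47 rad wound in all). I'll verify with the spring's visible length.

Run:
```python
from h import *
for k in '012':
    c,im=pickle.load(open(f'p{k}.pkl','rb'))
    h=cv2.cvtColor(im,cv2.COLOR_RGB2HSV); m=cv2.inRange(h,(15,110,60),(28,255,255)); m[:,:570]=0; m[:195]=0; m[236:]=0
    n,l,s,ce=cv2.connectedComponentsWithStats(cv2.morphologyEx(m,cv2.MORPH_CLOSE,np.ones((3,3))))
    i=[i for i in range(1,n) if 574<ce[i][0]<612 and s[i,4]>60]
    for j in i:
        ys,xs=np.where(l==j); P=np.c_[xs,ys]
        # axis direction in image: spindle up
        a=proj(c,tow([[70,0,40],[70,0,60]]),True); d=(a[1]-a[0]); mm=np.linalg.norm(d)/20; d/=np.linalg.norm(d)
        t=P@d; print(k,s[j],ce[j],'extent mm',np.ptp(np.percentile(t,[2,98]))/mm, 'px/mm',mm)
```

```text
0 [570 195  49  41 882] [595.24 212.6 ] extent mm 46.27386677789107 px/mm 0.9503392684510089
1 [578 195  42  41 820] [596.53 212.82] extent mm 32.238471043915105 px/mm 0.9427085497144836
2 [572 195  44  41 829] [591.5  212.23] extent mm 34.511068315335606 px/mm 0.93502564367721
```

Run:
```python
from h import *
for k in '012':
    c,im=pickle.load(open(f'p{k}.pkl','rb'))
    e=padedge(c,im); q=np.sort(e[:,0])[:5].mean(); z0=hh(c,q)
    sat=cv2.cvtColor(im,cv2.COLOR_RGB2HSV)[:,:,1].astype(np.float32)
    a=proj(c,tow([[70,0,z0],[70,0,z0+40]]),True); d=(a[1]-a[0]); nrm=np.array([-d[1],d[0]])/np.linalg.norm(d)
    zs=np.arange(0,40,1.); prof=0
    for off in (-5,-3,0,3):
        p=(proj(c,tow(np.c_[np.full(40,70),np.zeros(40),z0+zs]),True)+nrm*off).astype(np.float32)
        prof=prof+cv2.remap(sat,p[None,:,0],p[None,:,1],cv2.INTER_LINEAR)[0]/4
    print(k,z0.round(2),prof.astype(int))
```

```text
0 42.28 [  8   8  30 120 159 162 162 157 158 163 162 157 156 161 163 159 155 160
 163 141  42  10  14  29  20   8   7   8  16  17   9  10   9   9   8   9
   7   8   8   7]
1 33.31 [  8  11  74 140 162 163 160 156 161 163 161 156 161 162 162 157 158 162
 159 117  33  12  30  38  25  11   9  11  32  33  16   9   8  14  30  26
  11   7  10  12]
2 31.84 [  7  18  79 151 162 162 158 156 161 163 159 156 160 161 142 146 158 162
 154 102  45  22  12  10  14  30  29  14   9   9  15  29  23  10   8   7
  16  28  16   6]
```

The thread bands shifted ~3.2 mm relative to the pad, so compression is ≈3.0 mm (half of the quarter turn). Need ≈0.8 rad more. Return to the pin.

Run:
```python
from h import *
plan(tow([[-80,-40,225],[34.5,-27.8,225]]),69.5)
```

```text
pose 20.025 [434.9  225.28  47.62] head 7.464266103917982
[[0.0076, 0.0516, -0.2217, -1.3786], [-0.0068, 0.1948, -0.2217, -1.3786]]
```

arm_command --commands '[[[0, 0.01, -0.075, -0.6, 255], [0, 0.02, -0.15, -0.9, 255], [0, 0.06, -0.222, -1, 200], [0, 0.12, -0.222, -1, 160], [-0.003, 0.19, -0.222, -1, 140]]]'

```text
t: 20.65
ee_pos: [452.5, 72.5, 226.5]
eef_rot: [0.001, 0.896, 0.443, 0.002]
contact_force: [1.1, 0.6, -0.4]
finger_gap: 0.277
gripper_force: 0.0
```

Run:
```python
from h import *
plan(tow([[34.5,-27.8,225],[34.5,-27.8,159]]),69.5)
```

```text
pose 20.65 [452.52  72.49 226.54] head 52.648370001992646
[[-0.0045, -0.0009, 0.0019, -0.3745], [-0.0045, -0.0009, 0.0844, -0.3745]]
```

arm_command --commands '[[[-0.0045, -0.001, 0, -0.375, 135], [-0.0045, -0.001, 0, -0.375, 135], [-0.0045, -0.001, 0.03, -0.375, 135], [-0.0045, -0.001, 0.065, -0.375, 135], [-0.0045, -0.001, 0.084, -0.375, 135]]]'

```text
t: 21.28
ee_pos: [448.7, 71.0, 157.1]
eef_rot: [0.0, 0.823, 0.568, 0.0]
contact_force: [-1.1, -0.1, 0.0]
finger_gap: 0.471
gripper_force: 0.0
```

arm_command --commands '[[[0, 0, 0, 0, 135], [0, 0, 0, 0, 255], [0, 0, 0, 0, 255], [0, 0, 0, 0, 255], [0, 0, 0, 0, 255]]]' --force 12

```text
t: 21.9
ee_pos: [449.6, 71.0, 157.9]
eef_rot: [0.001, 0.823, 0.568, 0.001]
contact_force: [0.6, -3.7, 4.8]
finger_gap: 0.168
gripper_force: 12.0
```

Run:
```python
from h import *
s=ctrl.sense(); print(s['finger_gap']*93,s['gripper_force'])
ang(); p=toj([s['ee_pos']])[0]
f=-2.47; a=np.linspace(f,f-.8,6)[1:]
plan(tow(np.c_[p[0]+45*(np.cos(a)-np.cos(f)),p[1]+45*(np.sin(a)-np.sin(f)),p[2]+3.82*(a-f)]))
```

```text
15.603587055041459 12.00084999203682
jig [ 33.56 -27.98 157.85] phi -2.486660685206375 r 45.94304309128244 F [ 0.56 -3.73  4.81]
pose 21.9 [449.63  71.01 157.85] head 69.21243155102053
[[0.0069, 0.0057, 0.0008], [0.0128, 0.0125, 0.0015], [0.0176, 0.0201, 0.0023], [0.0211, 0.0284, 0.0031], [0.0232, 0.0372, 0.0038]]
```

arm_command --commands '[[[0.0069, 0.0057, 0.0, 0, 255], [0.0128, 0.0125, 0.0007, 0, 255], [0.0176, 0.0201, 0.0015, 0, 255], [0.0211, 0.0284, 0.0023, 0, 255], [0.0232, 0.0372, 0.003, 0, 255]]]'

```text
t: 22.52
ee_pos: [482.6, 81.2, 154.8]
eef_rot: [-0.002, 0.822, 0.569, 0.0]
contact_force: [-5.3, 7.3, 0.8]
finger_gap: 0.166
gripper_force: 12.0
```

arm_command --commands '[[[0, 0, 0, 0, 255], [0, 0, 0, 0, 150], [0, 0, 0, 0, 150], [0, 0, -0.04, 0, 150], [0, 0, -0.085, 0, 150]]]'

```text
t: 23.15
ee_pos: [482.9, 78.2, 223.3]
eef_rot: [-0.0, 0.823, 0.568, -0.001]
contact_force: [0.1, -0.6, 0.9]
finger_gap: 0.41
gripper_force: 0.0
```

Run:
```python
from h import *
ang(); plan(tow([[-119.5,-54.8,210],[-119.5,-54.8,47]]),7.5)
```

```text
jig [ 23.87   4.67 223.3 ] phi 3.0407340718987057 r 46.36648998649711 F [ 0.07 -0.62  0.91]
pose 23.15 [482.93  78.18 223.3 ] head 69.2577978073661
[[0.151, -0.1218, 0.0166, 1.3724], [0.151, -0.1218, 0.2204, 1.3724]]
```

arm_command --commands '[[[0.03, -0.02, 0, 1, 200], [0.08, -0.06, 0, 1, 255], [0.13, -0.1, 0.01, 1, 255], [0.151, -0.122, 0.08, 1, 255], [0.151, -0.122, 0.15, 1, 255]]]'

```text
t: 23.78
ee_pos: [434.6, 228.5, 102.4]
eef_rot: [-0.001, 0.978, 0.21, 0.001]
contact_force: [0.9, 0.1, 0.2]
finger_gap: 0.003
gripper_force: 0.0
```

Run:
```python
from h import *
plan(tow([[-119.5,-54.8,47]]),7.5)
```

```text
pose 23.775 [434.63 228.46 102.35] head 24.244531586431382
[[-0.0015, 0.0031, 0.0692, 0.3721]]
```

arm_command --commands '[[[-0.0015, 0.003, 0.05, 0.372, 255], [-0.0015, 0.003, 0.069, 0.372, 255], [-0.0015, 0.003, 0.069, 0.372, 255], [-0.0015, 0.003, 0.069, 0.372, 255]]]'

```text
t: 24.28
ee_pos: [435.0, 223.4, 48.3]
eef_rot: [-0.0, 0.998, 0.067, 0.0]
contact_force: [0.1, -0.5, 0.4]
finger_gap: 0.009
gripper_force: 0.0
```

Run:
```python
from h import *
padlook('p3')
for k in '0123':
    c,im=pickle.load(open(f'p{k}.pkl','rb'))
    e=padedge(c,im); q=np.sort(e[:,0])[:5].mean(); z0=hh(c,q)
    v=cv2.cvtColor(im,cv2.COLOR_RGB2HSV)[:,:,1].astype(np.float32)
    d=np.diff(proj(c,tow([[70,0,z0],[70,0,z0+40]]),True),axis=0)[0]; nrm=np.array([-d[1],d[0]])/np.linalg.norm(d)
    zs=np.arange(21,40,.5); n=len(zs); prof=0
    for off in (-5,-3,0,3):
        p=(proj(c,tow(np.c_[np.full(n,70),np.zeros(n),z0+zs]),True)+nrm*off).astype(np.float32)
        prof=prof+cv2.remap(v,p[None,:,0],p[None,:,1],cv2.INTER_LINEAR)[0]/4
    pk=[zs[i] for i in range(1,n-1) if prof[i]>=prof[i-1] and prof[i]>prof[i+1] and prof[i]>15]
    print(k,z0.round(2),'thread peaks',pk)
o,t=toppin(); ti=ctrl.camera_info('top')
for c,_ in o:
    p=toj(onz(ti,c,167))[0]; print(c,p,np.arctan2(p[1],p[0]-70),np.arctan2(p[1]+1,p[0]-70))
```

```text
0 42.28 thread peaks [np.float64(23.0), np.float64(28.5)]
1 33.31 thread peaks [np.float64(22.5), np.float64(28.5), np.float64(34.5)]
2 31.84 thread peaks [np.float64(25.5), np.float64(31.5), np.float64(37.0)]
3 31.76 thread peaks [np.float64(22.5), np.float64(28.0), np.float64(34.0)]
[332.97 182.09] [ 26.85   2.35 167.  ] 3.0872948086168073 3.064219202493281
[343.76 226.98] [  60.23 -103.43  167.  ] -1.6649819166802975 -1.6658959302467904
```

The pad has stayed frozen at the board top, and the thread shows ≈6.0 mm of compression. The angle estimates give 1.44–1.57 rad past touch. The button is square, the board is home and the hand is clear, so I'm handing in.

```bash
python3 -c "
from workcell import ctrl
print(ctrl.sense()['contact_force']); print(ctrl.job_done())"
```

```text
[-0.93816997 -0.58423544 -0.20211326]
the job is handed in; nothing more can be done
None
```

I handed the job in: the board is home against the stop, the button is square behind it, and the pad was wound about a quarter turn past touch (1.44–1.57 rad by my measurements). I did not re-check the bottle and reel at the end, but the arm stayed clear of both.

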